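# Empty the coax joiner bin for a modem hook-up

### The arm

A 6-joint arm with a two-finger parallel gripper is mounted at the origin on the work surface. World frame = base frame: x ahead of the robot, y to its left, z up, the work surface at z = 0. Lengths are in m, angles in rad, forces in N, time in s.
With the tool pointing down it reaches from about 0.425 to 0.95 m from the base axis. Payload 14.7 kg.
Tool frame: the origin (TCP) lies midway between the tips of the shut fingers; the grasp point (between the pads) lies 19 mm behind it (robot.grip_point_offset is the z of the grasp point in the tool frame, in m); z points along the fingers, y is the line along which they close (so a half turn about z gives the same grasp; the last joint's range is limited). The gripper opens to 85 mm and grips with 20 to 120 N. Pads are 22 mm wide; open, the fingers measure 114 mm over their backs; the gripper's body (76 mm by 85 mm) begins 54 mm behind the grasp point. The pads swing forward as they close: fully open they stand 13 mm farther back than shut.
Start: joints at [1.122, 0.48, 1.596, -0, 1.065, -0.047], TCP at [0.254, 0.598, 0.231] pointing down, gripper open.
Joint ranges: [-2.75, 2.75], [-0.82, 2.05], [0.23, 2.67], [-1.56, 4.7], [0.09, 2.69], [-2.92, 2.92]. Speed limits (rad/s): [1.89, 1.89, 2.39, 3.01, 3.01, 3.01].

### API

Orientations are given as a 3x3 rotation matrix whose columns are the frame's x, y, z axes.
In Python, from workcell import robot gives the robot as it stands.
- The arm moves only by the shell command python3 -m handwheel 'ROWS' [OPENING]. ROWS is JSON, a list of rows, each a list of 2 entries, a list of its own where there are three numbers: the shift along the tool's x, y, z in units of 30 mm (1.0 is 30 mm), then the turn, a rotation vector about the tool's x, y, z in units of 10 degrees (1.0 is 10 degrees). A call has 1 to 5 rows; each row shifts and turns the commanded pose from where the row before left it, along the tool's axes as they then stand; what a row does not reach is not made up. A row lasts 1/8 s, in which the tool goes at most 62.5 mm and 10.7 degrees, less where a joint would pass 70% of its speed; a pose out of reach is approached as far as the arm can. A call is refused whole if a number of a shift passes 1 or a number of a turn 1, either way. A call with a gripper value outside its range is refused whole. OPENING is the opening, from 0 (shut) to 1 (fully open), set as the call begins (- or left out, the last holds). The fingers move at their own pace and stop on an object; the grip force is fixed at half the most. Time passes only in rows, so rows that do not move let the fingers close. It gives the time, the measured TCP pose, the force, the opening and the grip force at its end, in the units of the state.
- robot.state(): the state, without advancing time (a new reading comes with each control period).
- robot.snapshot(name): name is "side" or "top" or "wrist"; returns a dict with "pixels" (400x640x3 uint8, red, green, blue), "vertical_fov" (degrees; the focal length in pixels is half the picture's height over the tangent of half this angle, whatever the lens; pixels are square), "cx", "cy" (the principal point, pixels), "xyz" and "orientation" of the camera in the world; the wrist camera has in their place "mount" (4x4, takes a point from camera to tool coordinates, whose origin is the TCP and whose axes are the flange's). Camera axes: x right, y up, looking along -z (the intrinsics and any distortion apply to the point x, -y, -z); pixel columns grow to the right and rows downward; lengths in m; the calibration is good to about 2 mm. A picture is of the moment at which its call begins: read the wrist's pose just before it. There is no depth.
- robot.close_job(): hands the job in; it is judged then, once.
Trained networks look in a picture, given as the dict that the camera call returned (one of the last four; its "shot" number tells which), for a name from the list of things; names that differ only in an ending like _2 or _b are one class to them, and where a whole thing is asked for, a point or a joint stands for the part that bears it (a point fixed in the world has none). Each returns a list of dicts, best first, with "score" (0 to 1); they miss things now and then, are a little off and sometimes report something else, mostly with a low value. They report only what shows in the picture. A call takes as long as a camera call.
- robot.find_in(picture, name): "location" ([column, row] in pixels, amid what is visible of it).
- robot.silhouettes(picture, name): "region" (400x640 bool, what is visible of it) and "location" ([column, row] in pixels, amid what is visible of it).
- robot.spot_point(picture, name): "location" ([column, row] in pixels: a listed point, or the origin of a listed thing).
The state is a dict: "time_s": time; "joints": joint angles; "joint_vel": joint speeds; "joint_torque": joint torques, N m; "eef_pos": TCP position; "tool_rot": TCP orientation; "contact_force": force on the tool from outside, world axes, zero at the start; "torque": the same for the moment, N m; "width": finger opening in m; "finger_force": force on a finger pad.
Only numpy, scipy, OpenCV 4.12 (cv2) and the standard library are available. Lean on these libraries where they do the work, as an engineer would, in place of code of your own. Each camera call takes 0.05 s, during which the arm holds its last target. There are 200 camera calls.

### The job

The modem hook-up needs the three coax joiners: lift the blue bin straight up out of the black organiser, keeping it level, stand it upright on the cork mat with the joiners still in it, and let go. Then take hold of it again by its body, not its handle, tip all three joiners into the white tray, and stand the empty bin upright back on the cork mat. Leave the other two bins in the organiser and everything else on the table as it is.

Things in the scene. Friction and masses are not known exactly. Their poses are not given: they have to be found in the camera images.
- blue_bin: Blue plastic insert bin, loose, about 0.11 kg, in one of the organiser's three pockets. Outside 90 (x) x 58 (y) x 45 mm, walls and floor 3 mm. Origin: centre of its underside; z up, +x to its back wall. Side and back walls 45 mm high; the front (-x end) slopes up from the floor at 35 degrees over the last 31 mm to a low lip. Standing free, it can be taken across its side walls, 58 mm wide.
- blue_handle (a point): Middle of the blue bin's rigid handle bar, 69 mm above the underside at the bin's x = y = 0; axes as the bin's. The bar runs along y over the bin's whole width, 12 mm thick (x), from 62 to 76 mm above the underside, on two posts 12 mm wide flush with the side walls; open beneath.
- blue_lip (a point): Middle of the blue bin's low front lip, over which it is poured: x = -45 mm, z = 22 mm in the bin's frame. What lies in the bin slides out over it only once the bin is tipped front-down by some 70 to 90 degrees.
- joiner0: Steel coax barrel joiner, loose, 28 mm long (its x axis), 14 g: a 10 mm barrel with a 13 mm hexagon 9 mm wide in the middle. Origin at its centre. Lies in the blue bin at first.
- joiner1: Steel coax barrel joiner, loose, 28 mm long (its x axis), 14 g: a 10 mm barrel with a 13 mm hexagon 9 mm wide in the middle. Origin at its centre. Lies in the blue bin at first.
- joiner2: Steel coax barrel joiner, loose, 28 mm long (its x axis), 14 g: a 10 mm barrel with a 13 mm hexagon 9 mm wide in the middle. Origin at its centre. Lies in the blue bin at first.
- frame: Black organiser frame, fixed: 102 (x) x 202 (y) mm, 36 mm high, floor 3 mm, three pockets 94 x 62 mm side by side along y at 66 mm spacing, a bin in each with 2 mm play all round. Origin: centre of its underside; the bins' low fronts face its -x side.
- red_bin: Red neighbour bin, loose; same shape and size as the blue bin, its small contents do not come out
- white_bin: White neighbour bin, loose; same shape and size as the blue bin, its small contents do not come out
- mat: Brown cork mat, fixed to the table, 200 (x) x 170 (y) x 3 mm. Origin: centre of its underside.
- mat_top (a point): Centre of the cork mat's upper face; axes as the mat's.
- tray: White open tray, fixed, outside 190 (x) x 170 (y) x 32 mm, walls and floor 4 mm. Origin: centre of its underside.
- adapter: white plug-in power adapter, about 110 x 46 x 59 mm with its two pins up, loose
- splitter: white coax splitter, about 65 x 120 x 26 mm with three metal sockets, loose
- wall_socket: white wall antenna socket with two metal sockets up, 80 x 80 x 21 mm, loose
- mug: blue mug, 80 mm across, 90 mm high, loose

How it is judged:
On the way, in this order (a step that is already met when the one before it is completed fails the run):
1. the blue bin is lifted clear of the organiser, level, with the three joiners in it (z of blue_bin in the frame of frame above 0.045 m and angle between blue_bin's own z axis and vertical below 0.3 rad and x of joiner0 in the frame of blue_bin between -0.045 and 0.045 m and y of joiner0 in the frame of blue_bin between -0.03 and 0.03 m and z of joiner0 in the frame of blue_bin between 0 and 0.045 m and x of joiner1 in the frame of blue_bin between -0.045 and 0.045 m and y of joiner1 in the frame of blue_bin between -0.03 and 0.03 m and z of joiner1 in the frame of blue_bin between 0 and 0.045 m and x of joiner2 in the frame of blue_bin between -0.045 and 0.045 m and y of joiner2 in the frame of blue_bin between -0.03 and 0.03 m and z of joiner2 in the frame of blue_bin between 0 and 0.045 m), for 0.1 s.
2. the blue bin stands upright on the cork mat, let go, with the three joiners in it (x of blue_bin in the frame of mat_top between -0.095 and 0.095 m and y of blue_bin in the frame of mat_top between -0.08 and 0.08 m and z of blue_bin in the frame of mat_top between -0.004 and 0.006 m and angle between blue_bin's own z axis and vertical below 0.12 rad and linear speed of blue_bin below 0.03 m/s and contact force between blue_bin and the fingers below 0.1 N and x of joiner0 in the frame of blue_bin between -0.045 and 0.045 m and y of joiner0 in the frame of blue_bin between -0.03 and 0.03 m and z of joiner0 in the frame of blue_bin between 0 and 0.045 m and x of joiner1 in the frame of blue_bin between -0.045 and 0.045 m and y of joiner1 in the frame of blue_bin between -0.03 and 0.03 m and z of joiner1 in the frame of blue_bin between 0 and 0.045 m and x of joiner2 in the frame of blue_bin between -0.045 and 0.045 m and y of joiner2 in the frame of blue_bin between -0.03 and 0.03 m and z of joiner2 in the frame of blue_bin between 0 and 0.045 m), for 0.3 s.
3. the blue bin, held away from its handle bar (grasp point over 30 mm from the bar's middle), is tipped by more than 55 degrees with its lip over the white tray (angle between blue_bin's own z axis and vertical above 0.96 rad and distance between the grasp point and blue_handle above 0.03 m and contact force between blue_bin and the fingers above 0.1 N and x of blue_lip in the frame of tray between -0.095 and 0.095 m and y of blue_lip in the frame of tray between -0.085 and 0.085 m), for 0.1 s.
At the end, for the whole second after the job is handed in: All three joiners lie at rest in the white tray; the blue bin stands upright (within 0.12 rad) on the cork mat, its centre within the mat (95 x 80 mm either side of its middle), released and at rest; the other bins are still in their pockets (x of joiner0 in the frame of tray between -0.092 and 0.092 m and y of joiner0 in the frame of tray between -0.082 and 0.082 m and z of each of joiner0, joiner1, joiner2 in the frame of tray below 0.03 m and x of joiner1 in the frame of tray between -0.092 and 0.092 m and y of joiner1 in the frame of tray between -0.082 and 0.082 m and x of joiner2 in the frame of tray between -0.092 and 0.092 m and y of joiner2 in the frame of tray between -0.082 and 0.082 m and x of blue_bin in the frame of mat_top between -0.095 and 0.095 m and y of blue_bin in the frame of mat_top between -0.08 and 0.08 m and z of blue_bin in the frame of mat_top between -0.004 and 0.006 m and angle between blue_bin's own z axis and vertical below 0.12 rad and linear speed of blue_bin below 0.03 m/s and contact force between blue_bin and the fingers below 0.1 N and linear speed of each of joiner0, joiner1, joiner2 below 0.05 m/s and distance of each of red_bin, white_bin from where it was at the start of the episode below 0.02 m); the robot touches nothing.
It fails at once if the blue bin is tilted by more than 0.35 rad while in or just over the organiser (horizontal distance between blue_bin and frame below 0.11 m and z of blue_bin in the frame of frame below 0.09 m and angle between blue_bin's own z axis and vertical above 0.35 rad).
It fails at once if another bin is moved by more than 20 mm (distance of any of red_bin, white_bin from where it was at the start of the episode above 0.02 m).
It fails at once if the adapter, splitter, wall socket or mug is pushed by more than 30 mm (distance of any of adapter, splitter, wall_socket, mug from where it was at the start of the episode above 0.03 m).
It also fails if it takes over 72 s, if anything falls off the work surface, if the arm or the gripper's body presses on something with over 40 N, if the wrist force passes 120 N, or if a joint passes its speed limit or range.

## Working session

There is one attempt and no reset: what is moved stays moved. The work goes in short steps, Python scripts to look and compute and a shell command to move; the robot and the scene stay as the last step left them, time stands still between calls to the robot, and variables do not carry over. Pictures are saved under pics/ and viewed, at most 10 in all, crops included, and the job is handed in when it is done.

```bash
mkdir -p pics
cat > h.py <<'E'
import numpy as np, cv2
from workcell import robot
def f(p): return 200/np.tan(np.radians(p["vertical_fov"])/2)
def cam(p,st=None):
    if "mount" in p:
        T=np.eye(4);T[:3,:3]=np.array(st["tool_rot"]).reshape(3,3);T[:3,3]=st["eef_pos"]
        M=T@np.array(p["mount"]).reshape(4,4);return M[:3,3],M[:3,:3]
    return np.array(p["xyz"]),np.array(p["orientation"]).reshape(3,3)
def ray(p,px,st=None):
    o,R=cam(p,st);F=f(p)
    d=np.array([(px[0]-p["cx"])/F,-(px[1]-p["cy"])/F,-1.]);return o,R@d
def atz(p,px,z,st=None):
    o,d=ray(p,px,st);return o+d*(z-o[2])/d[2]
def proj(p,X,st=None):
    o,R=cam(p,st);c=R.T@(np.array(X)-o);F=f(p);return [p["cx"]+F*c[0]/-c[2],p["cy"]-F*c[1]/-c[2]]
def save(p,n): cv2.imwrite("pics/"+n,p["pixels"][:,:,::-1])
def tri(a,b):
    (o1,d1),(o2,d2)=a,b
    A=np.zeros((3,3));v=np.zeros(3)
    for o,d in(a,b):
        d=d/np.linalg.norm(d);P=np.eye(3)-np.outer(d,d);A+=P;v+=P@o
    return np.linalg.solve(A,v)
E
cat > a.py <<'E'
from h import *
np.set_printoptions(precision=4,suppress=True)
t=robot.snapshot("top");s=robot.snapshot("side");save(t,"top.png");save(s,"side.png")
print({k:v for k,v in t.items() if k!="pixels"});print({k:v for k,v in s.items() if k!="pixels"})
print(robot.state())
for n,z in [("blue_bin",0.003),("blue_handle",.072),("blue_lip",.025),("red_bin",.003),("white_bin",.003),("frame",0),("mat",0),("mat_top",.003),("tray",0),("adapter",0),("splitter",0),("wall_socket",0),("mug",0)]:
    a=robot.spot_point(t,n)[:1];b=robot.spot_point(s,n)[:1]
    o=[]
    for p,q in((t,a),(s,b)):
        if q:o+=[np.round(q[0]["score"],2),np.round(q[0]["location"]),atz(p,q[0]["location"],z)]
    if a and b:o+=["tri",tri(ray(t,a[0]["location"]),ray(s,b[0]["location"]))]
    print(n,*o)
E
python3 a.py
```

```text
{'vertical_fov': 46.02014833782932, 'cx': 324.45263754399923, 'cy': 195.76848689178829, 'xyz': array([ 0.3809, -0.0148,  1.1346]), 'orientation': array([[ 0.0092,  0.9804, -0.1969],
       [-0.9999,  0.0101,  0.0034],
       [ 0.0053,  0.1969,  0.9804]]), 'shot': 1}
{'vertical_fov': 56.813106494819344, 'cx': 316.27177188612967, 'cy': 200.72881510828785, 'xyz': array([ 0.3293, -0.7408,  0.6387]), 'orientation': array([[ 0.9473,  0.1759, -0.2678],
       [-0.3202,  0.5463, -0.774 ],
       [ 0.0101,  0.8189,  0.5738]]), 'shot': 2}
{'time_s': 0.1, 'joints': array([ 1.1224,  0.4808,  1.5968, -0.    ,  1.0651, -0.0466]), 'joint_vel': array([ 0.0012, -0.001 , -0.0014, -0.0008, -0.0005, -0.0014]), 'joint_torque': array([  0.0012, -95.2276, -43.1038,  -0.0001,   0.0053,  -0.    ]), 'eef_pos': array([0.254 , 0.5979, 0.2307]), 'tool_rot': array([[-0.9204,  0.3911, -0.0005],
       [ 0.3911,  0.9204, -0.001 ],
       [ 0.    , -0.0011, -1.    ]]), 'contact_force': array([-0.1212, -0.4195, -0.0483]), 'torque': array([-0.05 , -0.059,  0.018]), 'finger_force': 0.0, 'width': 0.08555759259067128}
bl
[... 723 characters left out ...]
3. 227.] [0.5523 0.0127 0.    ] tri [0.5477 0.0124 0.0003]
mat_top 0.92 [308. 222.] [0.5429 0.0218 0.003 ] 0.89 [302. 228.] [0.5484 0.0082 0.003 ] tri [ 0.5483  0.0215 -0.0082]
tray 0.88 [208. 254.] [0.4636 0.2588 0.    ] 0.85 [255. 185.] [0.4694 0.2636 0.    ] tri [0.4659 0.2577 0.0039]
adapter 0.89 [416. 152.] [ 0.7243 -0.2464  0.    ] 0.66 [409. 279.] [ 0.7307 -0.2442  0.    ] tri [ 0.7258 -0.2467  0.0033]
splitter 0.71 [340. 149.] [ 0.729  -0.0556  0.    ] 0.84 [370. 229.] [ 0.7242 -0.0517  0.    ] tri [ 0.7253 -0.0547  0.003 ]
wall_socket 0.87 [352. 187.] [0.7579 0.1563 0.    ]
mug 0.62 [203. 152.] [0.717  0.2852 0.    ] 0.71 [331. 169.] [0.7353 0.2854 0.    ] tri [0.7256 0.2835 0.0006]
```

View pics/top.png

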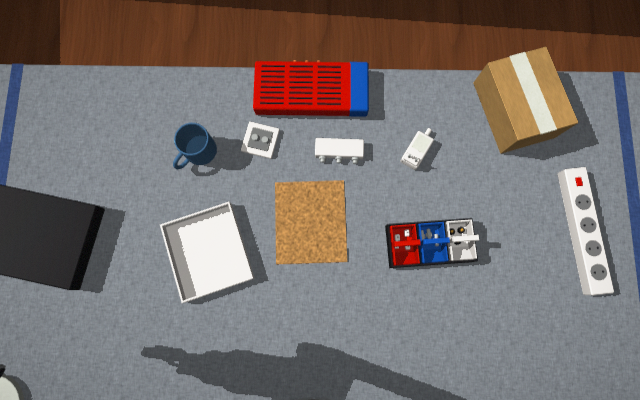

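View pics/side.png

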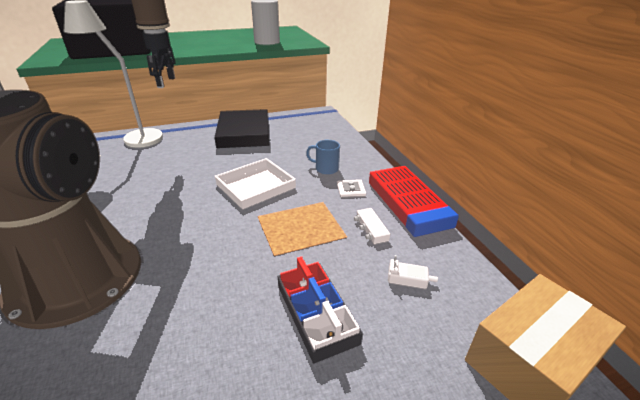

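The top view shows the organiser with red, blue and white bins from +y to -y (blue at about 430,243), the tray at (208,254), and the mat at (311,222). The side view agrees. Next I go above the blue bin.

```bash
python3 -m handwheel '[[[0,0,0],[0,0,1]],[[0,0,0],[0,0,1]],[[0,0,0],[0,0,1]],[[0,0,0],[0,0,1]],[[0,0,0],[0,0,1]]]' 1 >/dev/null
python3 -m handwheel '[[[0,0,0],[0,0,1]],[[-1,0.6,0],[0,0,0]],[[-1,0.6,0],[0,0,0]],[[-1,0.6,0],[0,0,0]],[[-1,0.6,0],[0,0,0]]]'
python3 -m handwheel '[[[-1,0.6,0],[0,0,0]],[[-1,0.6,0],[0,0,0]],[[-1,0.6,0],[0,0,0]],[[-1,0.6,0],[0,0,0]],[[-1,0.6,0],[0,0,0]]]'
python3 -m handwheel '[[[-1,0.6,0],[0,0,0]],[[-1,0.6,0],[0,0,0]],[[-1,-0.12,0],[0,0,0]],[[-1,-0.12,0],[0,0,0]],[[-1,-0.12,0],[0,0,0]]]'
python3 -c "from h import *;print(robot.state())"
```

```text
time_s: 2.65
eef_pos: [0.3408, 0.487, 0.2314]
tool_rot: [[-0.122, 0.993, 0.0], [0.993, 0.122, 0.0], [0.0, 0.0, -1.0]]
contact_force: [-1.2, 0.3, -0.0]
width: 0.0857
finger_force: 0.0
time_s: 3.28
eef_pos: [0.4485, 0.349, 0.2314]
tool_rot: [[-0.122, 0.993, 0.0], [0.993, 0.122, 0.0], [0.0, 0.0, -1.0]]
contact_force: [0.1, 1.0, 0.0]
width: 0.0853
finger_force: 0.0
time_s: 3.9
eef_pos: [0.491, 0.2031, 0.2314]
tool_rot: [[-0.122, 0.993, 0.0], [0.993, 0.122, 0.0], [0.0, 0.0, -1.0]]
contact_force: [-0.8, -0.1, 0.2]
width: 0.0856
finger_force: 0.0
{'time_s': 3.9, 'joints': array([ 3.35205167e-01,  3.14958200e-01,  1.86748059e+00, -2.09404838e-05,
        9.58958035e-01,  2.13405969e-01]), 'joint_vel': array([-0.42117568, -0.13508066,  0.20767265, -0.00096178, -0.07612793,
       -0.41946313]), 'joint_torque': array([  6.19870529, -73.24852467, -40.59193969,   0.07592419,
         0.35115475,   1.42894909]), 'eef_pos': array([0.49104144, 0.20313391, 0.23135824]), 'tool_rot': array([[-1.21510210e-01,  9.92590163e-01,  1.90565530e-04],
       [ 9.92590181e-01,  1.21510203e-01,  4.82316884e-05],
       [ 2.47186431e-05,  1.95014117e-04, -9.99999981e-01]]), 'contact_force': array([-0.77873866, -0.12555948,  0.1782792 ]), 'torque': array([-0.00037018,  0.05853213, -0.00616339]), 'finger_force': 0.0, 'width': 0.08560146382248589}
```

```bash
for i in 1; do python3 -m handwheel '[[[-1,-0.12,0],[0,0,0]],[[-1,-0.12,0],[0,0,0]],[[-1,-0.12,0],[0,0,0]],[[-1,-0.12,0],[0,0,0]],[[-1,-0.12,0],[0,0,0]]]'>/dev/null; done
python3 -m handwheel '[[[-1,-0.12,0],[0,0,0]],[[-1,-0.12,0],[0,0,0]],[[-1,-0.12,0],[0,0,0]],[[-1,-0.12,0],[0,0,0]],[[-1,-0.12,0],[0,0,0]]]'>/dev/null
python3 -m handwheel '[[[-1,-0.12,0],[0,0,0]],[[-1,-0.12,0],[0,0,0]],[[-1,-0.12,0],[0,0,0]],[[-1,-0.12,0],[0,0,0]],[[-1,-0.12,0],[0,0,0]]]' 
python3 -m handwheel '[[[0,0,0],[0,0,0]],[[0,0,0],[0,0,0]]]'
cat > b.py <<'E'
from h import *
import sys
np.set_printoptions(precision=4,suppress=True)
st=robot.state();w=robot.snapshot("wrist");save(w,sys.argv[1]);print(st["eef_pos"],st["joints"],np.array(w["mount"]),w["vertical_fov"],w["cx"],w["cy"])
t=robot.snapshot("top")
for n,z in [("blue_handle",.072),("blue_lip",.025),("blue_bin",.003),("red_bin",.003),("white_bin",.003),("frame",0)]:
    for q in robot.spot_point(w,n)[:1]:print(n,q["score"],q["location"],atz(w,q["location"],z,st))
    for m in robot.silhouettes(w,n)[:1]:
        print("  reg",m["location"],m["region"].sum())
E
python3 b.py w1.png
```

```text
time_s: 5.78
eef_pos: [0.492, -0.2502, 0.2314]
tool_rot: [[-0.121, 0.993, 0.0], [0.993, 0.121, -0.0], [-0.0, 0.0, -1.0]]
contact_force: [0.2, 0.7, 0.2]
width: 0.0854
finger_force: 0.0
time_s: 6.02
eef_pos: [0.4919, -0.2487, 0.2312]
tool_rot: [[-0.121, 0.993, -0.0], [0.993, 0.121, 0.0], [0.0, -0.0, -1.0]]
contact_force: [0.1, 0.3, -0.1]
width: 0.0855
finger_force: 0.0
[ 0.4919 -0.2487  0.2312] [-0.5233  0.343   1.8244  0.0002  0.9747 -0.6448] [[-0.0004  0.9656  0.2599  0.0662]
 [ 1.      0.0002  0.0009 -0.0009]
 [ 0.0008  0.2599 -0.9656 -0.1424]
 [ 0.      0.      0.      1.    ]] 60.92469604866949 315.9632148073688 196.26140291382552
blue_handle 0.83 [318.0, 203.6] [ 0.4952 -0.2704  0.072 ]
blue_lip 0.61 [275.7, 188.2] [ 0.4507 -0.2726  0.025 ]
  reg [317.8, 196.9] 5111
blue_bin 0.59 [315.5, 184.5] [ 0.4924 -0.2686  0.003 ]
  reg [315.6, 196.1] 5203
red_bin 0.72 [318.6, 128.6] [ 0.4883 -0.2072  0.003 ]
  reg [318.6, 130.8] 5921
white_bin 0.65 [313.7, 243.6] [ 0.4989 -0.3395  0.003 ]
  reg [312.5, 257.7] 4920
```

View pics/w1.png

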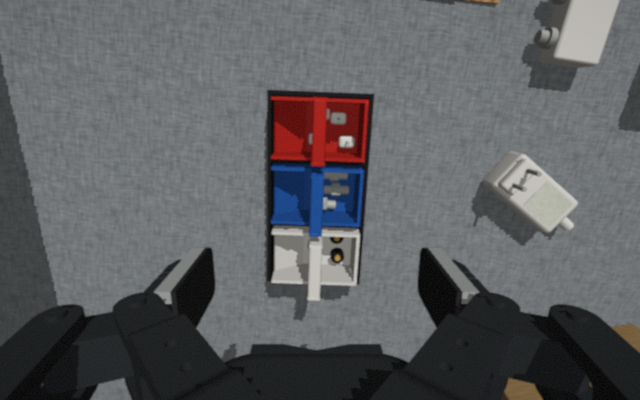

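The wrist view shows the blue bar at columns 310-323, rows 166-235, nearly centred between the fingers. The organiser yaw is about 0.075, so the tool needs a small turn before I descend to grip the bar.

```bash
python3 -m handwheel '[[[0,0,0],[0,0,0.27]],[[-0.75,0,0],[0,0,0]],[[0,0,1],[0,0,0]],[[0,0,1],[0,0,0]],[[0,0,1],[0,0,0]]]' 0.5 >/dev/null
python3 -m handwheel '[[[0,0,1],[0,0,0]],[[0,0,0],[0,0,0]],[[0,0,0],[0,0,0]]]'
python3 b.py w2.png | grep -v reg
```

```text
time_s: 7.72
eef_pos: [0.4943, -0.2724, 0.1121]
tool_rot: [[-0.075, 0.997, 0.001], [0.997, 0.075, -0.001], [-0.001, 0.001, -1.0]]
contact_force: [-0.4, 0.0, 0.1]
width: 0.0427
finger_force: 0.0
[ 0.4943 -0.2724  0.1121] [-0.5574  0.5115  1.904  -0.0001  0.7251 -0.632 ] [[-0.0004  0.9656  0.2599  0.0662]
 [ 1.      0.0002  0.0009 -0.001 ]
 [ 0.0008  0.2599 -0.9656 -0.1424]
 [ 0.      0.      0.      1.    ]] 60.92469604866949 315.9632148073688 196.26140291382552
blue_handle 0.81 [319.6, 222.4] [ 0.4951 -0.2707  0.072 ]
blue_lip 0.9 [255.3, 198.9] [ 0.4506 -0.2732  0.025 ]
red_bin 0.55 [314.6, 101.2] [ 0.4871 -0.2042  0.003 ]
white_bin 0.95 [318.1, 268.8] [ 0.4995 -0.3349  0.003 ]
frame 0.39 [615.5, 179.6] [ 0.7208 -0.2447  0.    ]
```

View pics/w2.png

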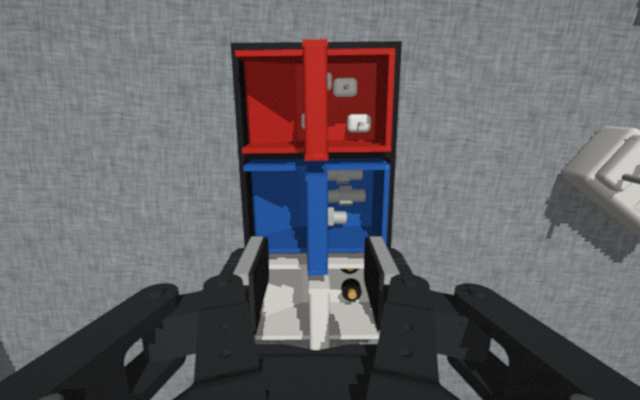

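The bar (columns 306-328) is centred between the pads. I descend, close and lift straight up in stages.

```bash
python3 -m handwheel '[[[0,0,0.95],[0,0,0]],[[0,0,0.95],[0,0,0]],[[0,0,0],[0,0,0]]]' >/dev/null
python3 -m handwheel '[[[0,0,0],[0,0,0]],[[0,0,0],[0,0,0]],[[0,0,0],[0,0,0]],[[0,0,0],[0,0,0]],[[0,0,0],[0,0,0]]]' 0
python3 -m handwheel '[[[0,0,0],[0,0,0]],[[0,0,-0.15],[0,0,0]],[[0,0,-0.15],[0,0,0]],[[0,0,0],[0,0,0]]]'
```

```text
time_s: 9.43
eef_pos: [0.4945, -0.272, 0.0554]
tool_rot: [[-0.075, 0.997, 0.002], [0.997, 0.075, -0.001], [-0.001, 0.002, -1.0]]
contact_force: [-0.5, -0.3, 7.8]
width: 0.0107
finger_force: 59.4
time_s: 9.93
eef_pos: [0.494, -0.2717, 0.0638]
tool_rot: [[-0.075, 0.997, 0.001], [0.997, 0.075, -0.0], [-0.0, 0.001, -1.0]]
contact_force: [0.2, -0.8, -2.4]
width: 0.0107
finger_force: 58.5
```

```bash
python3 -m handwheel '[[[0,0,-0.3],[0,0,0]],[[0,0,-0.35],[0,0,0]],[[0,0,-0.35],[0,0,0]],[[0,0,-0.35],[0,0,0]],[[0,0,-0.35],[0,0,0]]]' 
python3 -m handwheel '[[[0,0,-0.5],[0,0,0]],[[0,0,-0.5],[0,0,0]],[[0,0,-0.5],[0,0,0]],[[0,0,-0.4],[0,0,0]],[[0,0,-0.2],[0,0,0]]]'
cat > c.py <<'E'
from h import *
import sys
st=robot.state();s=robot.snapshot("side");w=robot.snapshot("wrist")
print(st["eef_pos"],st["joints"])
im=np.hstack([cv2.resize(s["pixels"],(400,250)),cv2.resize(w["pixels"],(400,250))]);cv2.imwrite("pics/"+sys.argv[1],im[:,:,::-1])
E
python3 c.py l1.png
```

```text
time_s: 10.55
eef_pos: [0.4938, -0.2716, 0.1152]
tool_rot: [[-0.075, 0.997, 0.0], [0.997, 0.075, -0.0], [-0.0, 0.0, -1.0]]
contact_force: [0.4, -0.3, -1.8]
width: 0.0106
finger_force: 58.5
time_s: 11.18
eef_pos: [0.494, -0.2717, 0.1782]
tool_rot: [[-0.075, 0.997, 0.001], [0.997, 0.075, -0.0], [-0.001, 0.001, -1.0]]
contact_force: [0.4, 0.1, -1.7]
width: 0.011
finger_force: 58.5
[ 0.49400018 -0.27168707  0.17822638] [-5.56588590e-01  4.21441136e-01  1.85208488e+00 -8.85866296e-06
  8.67209522e-01 -6.31311170e-01]
```

View pics/l1.png

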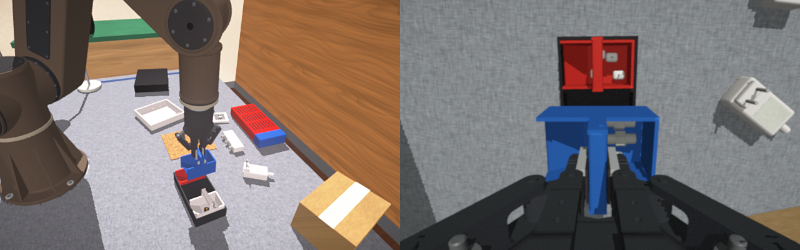

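Bin is out of the organiser, level, joiners still inside (visible left/right of the bar at about 620,130 in the wrist half). Carry it to the mat while turning it.

```bash
python3 -m handwheel '[[[0.3,0.1,-0.1],[0,0,0]],[[0.6,0.15,0],[0,0,0]],[[0.85,0.22,0],[0,0,0]],[[0.85,0.22,0],[0,0,0]],[[0.85,0.22,0],[0,0,0]]]' >/dev/null
python3 -m handwheel '[[[0.85,0.22,0],[0,0,0]],[[0.85,0.22,0],[0,0,0]],[[0.85,0.22,0],[0,0,0]],[[0.85,0.22,0],[0,0,0]],[[0.85,0.22,0],[0,0,0]]]' >/dev/null
python3 -m handwheel '[[[0.85,0.22,0],[0,0,0]],[[0.65,0.15,0],[0,0,0]],[[0.4,0.1,0],[0,0,0.3]],[[0.2,0,0],[0,0,0.6]],[[0,0,0],[0,0,0.8]]]' >/dev/null
python3 -m handwheel '[[[0,0,0],[0,0,0.8]],[[0,0,0],[0,0,0.8]],[[0,0,0],[0,0,0.8]],[[0,0,0],[0,0,0.8]],[[0,0,0],[0,0,0.8]]]' >/dev/null
python3 -m handwheel '[[[0,0,0],[0,0,0.8]],[[0,0,0],[0,0,0.8]],[[0,0,0],[0,0,0.5]],[[0,0,0],[0,0,0.2]],[[0,0,0],[0,0,0]]]' 
python3 c.py m1.png
python3 - <<'E'
from h import *
s=robot.snapshot("side");t=robot.snapshot("top")
for n in("mat","mat_top","tray"):
  for p in(s,t):
    for m in robot.silhouettes(p,n)[:1]:
      c=cv2.findContours(m["region"].astype(np.uint8),0,1)[0];c=max(c,key=cv2.contourArea)
      ap=cv2.approxPolyDP(c,6,True)[:,0];z=.032 if n=="tray" else .003
      print(n,[np.round(atz(p,q,z)[:2],3).tolist() for q in ap])
E
```

```text
time_s: 14.4
eef_pos: [0.5462, 0.0275, 0.1802]
tool_rot: [[0.969, 0.248, -0.0], [0.248, -0.969, -0.0], [-0.0, -0.0, -1.0]]
contact_force: [0.1, 0.4, -1.4]
width: 0.0109
finger_force: 58.5
[0.54621416 0.02749011 0.18022755] [-5.13877986e-03  3.97847432e-01  1.88708832e+00 -1.20844177e-05
  8.56840223e-01  1.31515582e+00]
mat [[0.648, -0.057], [0.641, 0.099], [0.448, 0.095], [0.452, -0.073]]
mat [[0.565, 0.288], [0.534, 0.376], [0.353, 0.313]]
mat_top [[0.65, -0.057], [0.64, 0.105], [0.444, 0.091], [0.454, -0.074]]
mat_top [[0.519, -0.028], [0.546, -0.025], [0.525, 0.054]]
tray [[0.552, 0.314], [0.494, 0.361], [0.352, 0.267], [0.414, 0.11], [0.552, 0.161]]
tray [[0.555, 0.283], [0.526, 0.363], [0.354, 0.302]]
```

```bash
python3 -m handwheel '[[[0,0,0.5],[0,0,0]],[[0,0,0.8],[0,0,0]],[[0,0,0.8],[0,0,0]],[[0,0,0.7],[0,0,0]],[[0,0,0.5],[0,0,0]]]' >/dev/null
python3 -m handwheel '[[[0,0,0.4],[0,0,0]],[[0,0,0.25],[0,0,0]],[[0,0,0.1],[0,0,0]],[[0,0,0],[0,0,0]]]'
python3 -m handwheel '[[[0,0,0.05],[0,0,0]],[[0,0,0],[0,0,0]]]'
```

```text
time_s: 16.02
eef_pos: [0.5465, 0.0272, 0.059]
tool_rot: [[0.969, 0.247, 0.0], [0.247, -0.969, -0.0], [0.0, 0.0, -1.0]]
contact_force: [0.0, -0.2, -1.7]
width: 0.0111
finger_force: 58.5
time_s: 16.27
eef_pos: [0.5465, 0.0272, 0.0575]
tool_rot: [[0.969, 0.247, 0.0], [0.247, -0.969, -0.0], [0.0, 0.0, -1.0]]
contact_force: [-0.7, 0.2, -2.3]
width: 0.011
finger_force: 58.5
```

```bash
python3 -m handwheel '[[[0,0,0.07],[0,0,0]],[[0,0,0],[0,0,0]]]' | grep -E "pos|force"
python3 -m handwheel '[[[0,0,0.06],[0,0,0]],[[0,0,0],[0,0,0]]]'| grep -E "pos|force"
```

```text
eef_pos: [0.5466, 0.0271, 0.0555]
contact_force: [-0.5, -0.6, 3.9]
finger_force: 59.3
eef_pos: [0.5467, 0.0272, 0.0553]
contact_force: [-10.6, -0.8, 43.1]
finger_force: 64.8
```

```bash
python3 -m handwheel '[[[0,0,-0.05],[0,0,0]],[[0,0,0],[0,0,0]]]'| grep -E "pos|force"
python3 -m handwheel '[[[0,0,0],[0,0,0]],[[0,0,0],[0,0,0]],[[0,0,0],[0,0,0]],[[0,0,0],[0,0,0]],[[0,0,0],[0,0,0]]]' 0.5
python3 -m handwheel '[[[0,0,-0.3],[0,0,0]],[[0,0,-0.9],[0,0,0]],[[0,0,-0.9],[0,0,0]],[[0,0,-0.9],[0,0,0]],[[0,0,-0.9],[0,0,0]]]' 
python3 -m handwheel '[[[0,0,0],[0,0,-1]],[[0,0,0],[0,0,-1]],[[0,0,0],[0,0,-1]],[[0,0,0],[0,0,-1]],[[0,0,0],[0,0,-1]]]' 1 >/dev/null
python3 -m handwheel '[[[0,0,0],[0,0,-1]],[[0,0,0],[0,0,-1]],[[0,0,0],[0,0,-1]],[[0,0,0],[0,0,-1]],[[0,0,0],[0,0,0]]]'
python3 - <<'E'
from h import *
np.set_printoptions(precision=4,suppress=True)
st=robot.state();w=robot.snapshot("wrist");s=robot.snapshot("side");print(st["joints"],st["eef_pos"])
im=np.hstack([cv2.resize(s["pixels"],(400,250)),cv2.resize(w["pixels"],(400,250))]);cv2.imwrite("pics/p1.png",im[:,:,::-1])
for n,z in [("blue_handle",.072),("blue_lip",.025),("blue_bin",.003)]:
  for p in(w,s):
    for q in robot.spot_point(p,n)[:1]:print(n,q["score"],q["location"],atz(p,q["location"],z,st))
for n in("joiner0",):print([ (q["location"],q["score"]) for q in robot.find_in(w,n)])
# kinematic fit later: tool-down model
J=np.array([[.4808,1.5968,1.0651],[.314958,1.86748,.958958],[.343,1.8244,.9747],[.5115,1.904,.7251],[.42144,1.85208,.86721],[.39785,1.88709,.85684],st["joints"][[1,2,4]]])
P=np.array([[.254,.5979,.2307],[.49104,.20313,.23136],[.4919,-.2487,.2312],[.4943,-.2724,.1121],[.494,-.27169,.17823],[.54621,.02749,.18023],st["eef_pos"]])
r=np.sqrt(P[:,0]**2+P[:,1]**2-.03**2)
a,b=J[:,0],J[:,0]+J[:,1]
A=np.vstack([np.c_[np.sin(a),np.sin(b),np.cos(b),np.ones(7),np.zeros(7)],np.c_[np.cos(a),np.cos(b),-np.sin(b),np.zeros(7),np.ones(7)]])
x,res,_,sv=np.linalg.lstsq(A,np.r_[r,P[:,2]],rcond=None);print(x,np.abs(A@x-np.r_[r,P[:,2]]).max(),sv)
E
```

```text
eef_pos: [0.5467, 0.0272, 0.0554]
contact_force: [-2.6, -1.8, 14.9]
finger_force: 61.0
time_s: 17.65
eef_pos: [0.5463, 0.0272, 0.0548]
tool_rot: [[0.969, 0.247, -0.0], [0.247, -0.969, -0.0], [-0.0, -0.0, -1.0]]
contact_force: [0.8, -0.7, 0.7]
width: 0.0424
finger_force: 0.0
time_s: 18.27
eef_pos: [0.5463, 0.0272, 0.1735]
tool_rot: [[0.969, 0.247, 0.001], [0.247, -0.969, -0.0], [0.0, 0.0, -1.0]]
contact_force: [0.3, 0.2, 0.0]
width: 0.0425
finger_force: 0.0
time_s: 19.52
eef_pos: [0.5464, 0.0272, 0.1724]
tool_rot: [[-0.246, 0.969, 0.0], [0.969, 0.246, -0.0], [-0.0, 0.0, -1.0]]
contact_force: [0.1, 0.0, 0.4]
width: 0.0855
finger_force: 0.0
[-0.0057  0.4079  1.8946 -0.      0.8387 -0.2541] [0.5464 0.0272 0.1724]
blue_handle 0.68 [318.2, 197.6] [0.547  0.0273 0.072 ]
blue_handle 0.85 [301.0, 203.1] [0.5518 0.0257 0.072 ]
blue_lip 0.67 [290.1, 207.0] [0.5356 0.0805 0.025 ]
blue_bin 0.74 [316.4, 176.2] [0.5453 0.0288 0.003 ]
blue_bin 0.83 [299.0, 224.9] [0.544  0.0219 0.003 ]
[([317.0, 211.1], 0.61), ([331.5, 211.7], 0.46)]
[ 0.5965  0.4437  0.031   0.0002 -0.0557] 0.00022185472911717685 [4.5764 3.7368 0.2059 0.1905 0.1202]
```

View pics/p1.png

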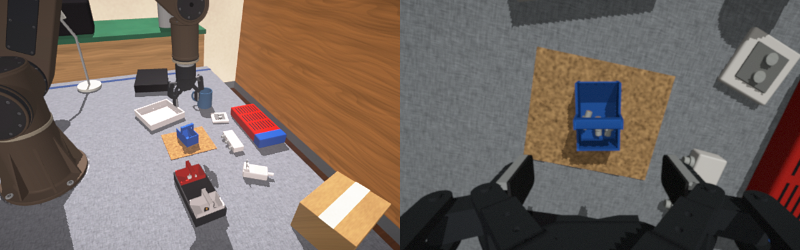

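Bin stands on the mat upright with the joiners inside (bin at about (597,115) in the wrist half). Now I pre-tilt the tool 30° from behind, to take the body by its side walls.

```bash
python3 -m handwheel '[[[-0.7,0,0],[0,0,0]],[[-0.7,0,0],[0,1,0]],[[-0.4,0,0.3],[0,1,0]],[[0,0,0],[0,1,0]],[[0,0,0],[0,0,0]]]' 1
python3 - <<'E'
from h import *
np.set_printoptions(precision=4,suppress=True)
st=robot.state();R=np.array(st["tool_rot"]);print(st["joints"],st["eef_pos"])
d=np.array([.5475,.0245,.0145])-.1*R[:,2]-st["eef_pos"];print("to preapproach, units",R.T@d/.03,R)
w=robot.snapshot("wrist")
for n,X in [("blue_handle",(.547,.0272,.072)),("blue_lip",(.536,.071,.025)),("blue_bin",(.547,.0272,.003))]:
    for q in robot.spot_point(w,n)[:1]:print(n,q["score"],q["location"],proj(w,X,st),atz(w,q["location"],X[2],st))
E
```

```text
time_s: 20.6
eef_pos: [0.5594, -0.0268, 0.1592]
tool_rot: [[-0.208, 0.97, -0.123], [0.84, 0.242, 0.485], [0.501, -0.002, -0.866]]
contact_force: [0.3, -1.0, 0.6]
width: 0.0855
finger_force: 0.0
[-0.3774  0.6008  1.7264  0.4547  1.1797 -0.8752] [ 0.5594 -0.0268  0.1592]
to preapproach, units [-0.8951  0.0389  1.7192] [[-0.2084  0.9703 -0.1226]
 [ 0.8402  0.2418  0.4854]
 [ 0.5006 -0.0019 -0.8657]]
blue_handle 0.84 [316.8, 188.9] [np.float64(318.9945191205849), np.float64(190.84387227716198)] [0.5451 0.0283 0.072 ]
blue_lip 0.8 [319.8, 156.9] [np.float64(318.46394593182055), np.float64(157.31355912442672)] [0.5371 0.0717 0.025 ]
```

```bash
python3 -m handwheel '[[[-0.9,0,0.7],[0,0,0]],[[0,0,1],[0,0,0]],[[0,0,0.7],[0,0,0]],[[0,0,0.7],[0,0,0]],[[0,0,0.6],[0,0,0]]]' >/dev/null
python3 -m handwheel '[[[0,0,0.6],[0,0,0]],[[0,0,0.5],[0,0,0]],[[0,0,0.2],[0,0,0]],[[0,0,0],[0,0,0]]]'
python3 -m handwheel '[[[0,0,0],[0,0,0]],[[0,0,0],[0,0,0]],[[0,0,0],[0,0,0]],[[0,0,0],[0,0,0]]]' 0.4
cat > k.py <<'E'
from h import *
from scipy.optimize import least_squares
np.set_printoptions(precision=3,suppress=True)
def rz(a):c,s=np.cos(a),np.sin(a);return np.array([[c,-s,0],[s,c,0],[0,0,1]])
def ry(a):c,s=np.cos(a),np.sin(a);return np.array([[c,0,s],[0,1,0],[-s,0,c]])
L1,L2,e,zc=.5965,.4437,.031,-.0557
def fk(j,Lt,s=1,off=.03):
    R2=rz(j[0])@ry(j[1]);R3=R2@ry(j[2])
    # forearm along z of R3, offset e along x (cos b)
    p=rz(j[0])@np.array([0,off,0])+R2@np.array([0,0,L1])+R3@np.array([e,0,L2])+[0,0,zc+Lt]
    R=R3@rz(s*j[3])@ry(j[4])@rz(s*j[5])
    return p+R[:,2]*Lt,R
if __name__=="__main__":
    st=robot.state();j=st["joints"];P=st["eef_pos"];R=np.array(st["tool_rot"]);print(j,P)
    for s in(1,-1):
        F=lambda x:fk(j,x[0],s,x[1])[0]-P
        r=least_squares(F,[.3,.03]);Q=fk(j,r.x[0],s)[1];print(s,r.x,r.fun,"\n",Q.T@R)
E
python3 k.py
```

```text
time_s: 21.92
eef_pos: [0.5463, 0.0266, 0.0173]
tool_rot: [[-0.213, 0.969, -0.124], [0.84, 0.247, 0.484], [0.499, -0.001, -0.866]]
contact_force: [0.2, 0.0, -0.3]
width: 0.0851
finger_force: 0.0
time_s: 22.42
eef_pos: [0.5469, 0.0261, 0.0181]
tool_rot: [[-0.214, 0.969, -0.122], [0.84, 0.246, 0.484], [0.499, 0.001, -0.867]]
contact_force: [0.1, -3.4, 5.9]
width: 0.0573
finger_force: 64.6
[-0.303  0.778  1.845  0.575  0.898 -1.002] [0.547 0.026 0.018]
1 [0.373 0.03 ] [ 0. -0.  0.] 
 [[ 0. -1. -0.]
 [ 1.  0.  0.]
 [-0. -0.  1.]]
-1 [0.373 0.347] [ 0. -0.  0.] 
 [[ 0.774 -0.45   0.446]
 [ 0.088  0.774  0.627]
 [-0.627 -0.446  0.639]]
```

```bash
cat > ik.py <<'E'
from k import *
from scipy.spatial.transform import Rotation as Ro
lo=np.array([-2.75,-.82,.23,-1.56,.09,-2.92]);hi=np.array([2.75,2.05,2.67,4.7,2.69,2.92])
st=robot.state();R0=np.array(st["tool_rot"]);P0=np.array(st["eef_pos"]);j=st["joints"]
C=rz(np.pi/2)
def ik(P,R,g):
    def F(x):
        p,Q=fk(x,.373);return np.r_[(p-P)*5,(Ro.from_matrix((Q@C).T@R)).as_rotvec()]
    r=least_squares(F,np.clip(g,lo+.01,hi-.01),bounds=(lo,hi));return r.x,np.abs(r.fun).max()
a=-1.32;B=rz(a);lip=np.array([.5465,.0272,.003])+B@[-.045,0,.022]
lt=R0.T@(lip-P0)   # lip in tool frame
print("lip tool",lt)
for yaw in(0,.3,-.3):
  g=j
  for tip in(0,30,60,80,90,100):
    R=rz(yaw)@R0@Ro.from_euler("y",-tip,degrees=True).as_matrix()
    P=np.array([.466,.262,.07])-R@lt
    if tip==0:P[2]+=.05
    g,er=ik(P,R,g);print(yaw,tip,P,g,round(er,4))
E
python3 ik.py
```

```text
lip tool [ 0.044 -0.     0.017]
0 0 [0.478 0.217 0.113] [ 0.013  0.547  2.025  0.709  0.84  -0.791] 0.0
0 30 [0.477 0.22  0.087] [ 0.376  0.508  2.01  -0.003  0.623  0.129] 0.0
0 60 [0.473 0.234 0.107] [ 0.721  0.626  1.862 -0.564  0.989  0.867] 0.0
0 80 [0.47  0.248 0.114] [ 0.875  0.799  1.726 -0.7    1.304  1.064] 0.0
0 90 [0.468 0.255 0.116] [ 0.928  0.899  1.653 -0.746  1.458  1.121] 0.0
0 100 [0.466 0.263 0.117] [ 0.967  1.005  1.579 -0.788  1.608  1.162] 0.0
0.3 0 [0.49  0.223 0.113] [ 0.058  0.611  1.87   0.551  1.    -0.874] 0.0
0.3 30 [0.489 0.225 0.087] [ 0.376  0.521  1.981 -0.002  0.639 -0.171] 0.0
0.3 60 [0.481 0.237 0.107] [ 0.748  0.584  1.965 -0.716  0.846  0.752] 0.0
0.3 80 [0.474 0.249 0.114] [ 0.938  0.741  1.897 -0.899  1.135  1.057] 0.0
0.3 90 [0.47  0.256 0.116] [ 1.007  0.841  1.849 -0.945  1.285  1.151] 0.0
0.3 100 [0.466 0.263 0.117] [ 1.058  0.949  1.794 -0.977  1.434  1.222] 0.0
-0.3 0 [0.464 0.216 0.113] [ 0.     0.485  2.18   0.927  0.672 -0.747] 0.0
-0.3 30 [0.464 0.219 0.087] [ 0.383  0.496  2.037 -0.003  0.608  0.436] 0.0
-0.3 60 [0.465 0.233 0.107] [ 0.677  0.664  1.77  -0.431  1.113  1.001] 0.0
-0.3 80 [0.465 0.247 0.114] [ 0.796  0.853  1.575 -0.537  1.461  1.12 ] 0.0
-0.3 90 [0.466 0.255 0.116] [ 0.836  0.958  1.478 -0.581  1.626  1.149] 0.0
-0.3 100 [0.466 0.263 0.117] [ 0.864  1.066  1.385 -0.627  1.784  1.163] 0.0
```

Kinematic fit is exact, and the pour pose is well within joint limits. I lift, carry level to the tray, and check.

```bash
python3 -m handwheel '[[[0.1,0,-0.17],[0,0,0]],[[0.5,0,-0.86],[0,0,0]],[[0.5,0,-0.86],[0,0,0]],[[0.5,0,-0.86],[0,0,0]],[[0.5,0,-0.86],[0,0,0]]]'
python3 -m handwheel '[[[0.3,-0.03,-0.1],[0,0,0]],[[0.6,-0.1,0.35],[0,0,0]],[[0.76,-0.1,0.44],[0,0,0]],[[0.76,-0.1,0.44],[0,0,0]],[[0.76,-0.1,0.44],[0,0,0]]]' >/dev/null
python3 -m handwheel '[[[0.76,-0.1,0.44],[0,0,0]],[[0.76,-0.1,0.44],[0,0,0]],[[0.76,-0.1,0.44],[0,0,0]],[[0.4,-0.1,0.23],[0,0,0]],[[0,0,0],[0,0,0]]]'
python3 c.py t1.png
```

```text
time_s: 23.05
eef_pos: [0.5462, 0.0269, 0.1441]
tool_rot: [[-0.214, 0.969, -0.123], [0.84, 0.247, 0.484], [0.499, -0.0, -0.867]]
contact_force: [-0.7, 0.1, -1.3]
width: 0.0572
finger_force: 64.3
time_s: 24.3
eef_pos: [0.4717, 0.2148, 0.149]
tool_rot: [[-0.215, 0.969, -0.125], [0.839, 0.248, 0.483], [0.499, -0.001, -0.866]]
contact_force: [0.4, 0.3, -1.7]
width: 0.0573
finger_force: 64.5
[0.47171189 0.21484673 0.14904891] [ 0.00935889  0.48311273  2.01382928  0.66567684  0.9021269  -0.73019644]
```

View pics/t1.png

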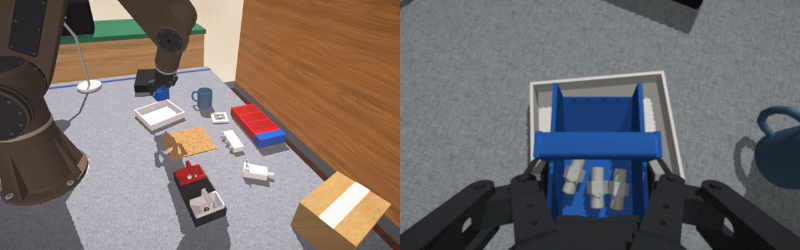

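All three joiners are in the bin and it is over the tray. I tip 60°, lower, then tip on.

```bash
python3 -m handwheel '[[[0,0,0],[0,-0.5,0]],[[0,0,0],[0,-1,0]],[[0,0,0],[0,-1,0]],[[0,0,0],[0,-1,0]],[[0,0,0],[0,-1,0]]]' >/dev/null
python3 -m handwheel '[[[0,0,0],[0,-1,0]],[[0,0,0],[0,-0.5,0]],[[0,0,0],[0,0,0]]]'
python3 - <<'E'
from h import *
st=robot.state();R=np.array(st["tool_rot"])
print(R.T@(np.array([.472,.248,.122])-st["eef_pos"])/.03, st["joints"])
E
```

```text
time_s: 25.4
eef_pos: [0.4701, 0.2137, 0.1468]
tool_rot: [[-0.228, 0.968, 0.101], [0.864, 0.249, -0.438], [-0.449, -0.013, -0.893]]
contact_force: [0.0, -0.7, -1.8]
width: 0.0571
finger_force: 64.5
[1.34476199 0.35866784 0.24366881] [ 0.66306169  0.52906171  1.88551515 -0.50506711  0.99896293  0.74368322]
```

```bash
python3 -m handwheel '[[[0.45,0.12,0.08],[0,0,0]],[[0.45,0.12,0.08],[0,0,0]],[[0.45,0.12,0.08],[0,-0.6,0]],[[0,0,0],[0,-0.9,0]],[[0,0,0],[0,-0.9,0]]]' >/dev/null
python3 -m handwheel '[[[0,0,0],[0,-0.6,0]],[[0,0,0],[0,0,0]],[[0,0,0],[0,0,0]],[[0,0,0],[0,0,0]],[[0,0,0],[0,0,0]]]'
python3 -m handwheel '[[[0,0,0],[0,0,0]],[[0,0,0],[0,0,0]],[[0,0,0],[0,0,0]]]' >/dev/null
python3 c.py t2.png
```

```text
time_s: 26.65
eef_pos: [0.4727, 0.2472, 0.1238]
tool_rot: [[-0.144, 0.969, 0.2], [0.532, 0.247, -0.81], [-0.834, -0.01, -0.551]]
contact_force: [0.3, 0.3, -1.7]
width: 0.0572
finger_force: 64.5
[0.47233127 0.24744481 0.12302361] [ 0.89897106  0.85164641  1.68047434 -0.73457722  1.41118816  1.07984685]
```

View pics/t2.png

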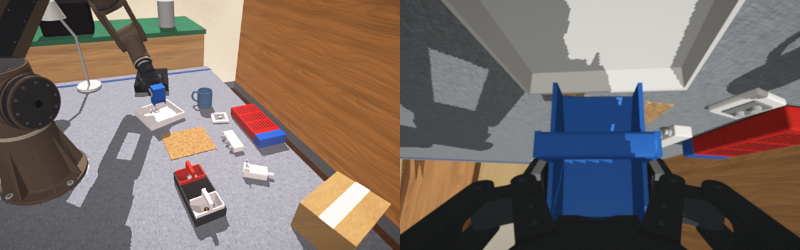

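The bin's inside looks empty (wrist half, about 600,165). I tip a little more for safety and look for the joiners in the tray.

```bash
python3 -m handwheel '[[[0,0,0],[0,-0.7,0]],[[0,0,0],[0,0,0]],[[0,0,0],[0,0,0]],[[0,0,0],[0,0,0]]]'
python3 - <<'E'
from h import *
st=robot.state();p={n:robot.snapshot(n) for n in("side","top","wrist")}
for n in p:
  q=p[n]
  print(n,[(np.round(d["location"]),d["score"],np.round(atz(q,d["location"],.01,st),3)) for d in robot.find_in(q,"joiner0")])
a=cv2.resize(p["side"]["pixels"][140:215,200:320],(400,250));b=cv2.resize(p["top"]["pixels"][180:310,140:348],(400,250))
cv2.imwrite("pics/t3.png",np.hstack([a,b])[:,:,::-1])
E
```

```text
time_s: 27.62
eef_pos: [0.4725, 0.2474, 0.1235]
tool_rot: [[-0.12, 0.969, 0.217], [0.429, 0.247, -0.869], [-0.895, -0.011, -0.445]]
contact_force: [0.9, 0.4, -0.5]
width: 0.057
finger_force: 64.5
side []
top []
wrist []
```

View pics/t3.png

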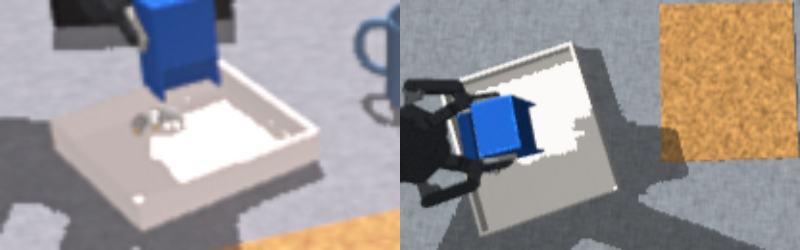

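The joiners lie in the tray (cluster at about (155,122) in the left crop). I raise the bin, tip it back level, and return to the mat.

```bash
python3 -m handwheel '[[[-0.5,0,-0.25],[0,0,0]],[[-0.5,0,-0.25],[0,0,0]],[[-0.5,0,-0.25],[0,0,0]],[[0,0,0],[0,0.7,0]],[[0,0,0],[0,1,0]]]' >/dev/null
python3 -m handwheel '[[[0,0,0],[0,1,0]],[[0,0,0],[0,1,0]],[[0,0,0],[0,1,0]],[[0,0,0],[0,1,0]],[[0,0,0],[0,1,0]]]' >/dev/null
python3 -m handwheel '[[[0,0,0],[0,1,0]],[[0,0,0],[0,1,0]],[[0,0,0],[0,0.7,0]],[[0,0,0],[0,0.4,0]],[[0,0,0],[0,0,0]]]'
cat > g.py <<'E'
from h import *
np.set_printoptions(precision=3,suppress=True)
st=robot.state();R=np.array(st["tool_rot"]);w=robot.snapshot("wrist")
print("joiners bin/tray",[(np.round(d["location"]),d["score"]) for d in robot.find_in(w,"joiner0")])
R0=np.array([[-.214,.969,-.122],[.84,.246,.484],[.499,.001,-.867]])
print("turn/10deg",np.degrees(cv2.Rodrigues(R.T@R0)[0].ravel())/10,st["joints"])
for z in(.13,.0195):print(z,R.T@(np.array([.5465,.024,z])-st["eef_pos"])/.03)
print("up",R.T@[0,0,1])
E
python3 g.py
```

```text
time_s: 29.8
eef_pos: [0.4721, 0.2466, 0.1729]
tool_rot: [[-0.198, 0.969, -0.148], [0.812, 0.247, 0.529], [0.549, -0.015, -0.836]]
contact_force: [-0.4, 0.3, -2.0]
width: 0.0572
finger_force: 64.5
joiners bin/tray []
turn/10deg [-0.082 -0.336 -0.045] [ 0.037  0.474  1.983  0.705  0.969 -0.701]
0.13 [-7.302  0.594 -3.095]
0.0195 [-9.324  0.65  -0.017]
up [ 0.549 -0.015 -0.836]
```

```bash
python3 -m handwheel '[[[0,0,0],[-0.08,-0.34,-0.04]],[[-0.45,0.04,-0.26],[0,0,0]],[[-0.8,0.07,-0.46],[0,0,0]],[[-0.8,0.07,-0.46],[0,0,0]],[[-0.8,0.07,-0.46],[0,0,0]]]' >/dev/null
python3 -m handwheel '[[[-0.8,0.07,-0.46],[0,0,0]],[[-0.8,0.07,-0.46],[0,0,0]],[[-0.8,0.07,-0.46],[0,0,0]],[[-0.8,0.07,-0.46],[0,0,0]],[[-0.6,0.07,-0.34],[0,0,0]]]' >/dev/null
python3 -m handwheel '[[[-0.1,0,-0.07],[0,0,0]],[[0,0,0],[0,0,0]],[[0,0,0],[0,0,0]]]'
python3 g.py
python3 - <<'E'
from h import *
s=robot.snapshot("side");t=robot.snapshot("top")
for p in(s,t):print([(np.round(d["location"]),d["score"],np.round(atz(p,d["location"],.01),3)) for d in robot.find_in(p,"joiner0")])
E
```

```text
time_s: 31.52
eef_pos: [0.5467, 0.0263, 0.1731]
tool_rot: [[-0.215, 0.969, -0.123], [0.84, 0.248, 0.483], [0.499, 0.0, -0.867]]
contact_force: [-0.6, 0.8, -2.4]
width: 0.0572
finger_force: 64.4
joiners bin/tray [(array([278.,   6.]), 0.75), (array([292.,   4.]), 0.65), (array([309.,  10.]), 0.58)]
turn/10deg [-0.008  0.002  0.006] [-0.303  0.55   1.784  0.484  1.148 -0.831]
0.13 [-0.78  -0.025  1.208]
0.0195 [-2.617 -0.026  4.401]
up [ 0.499  0.    -0.867]
[]
[]
```

```bash
python3 -m handwheel '[[[-0.3,0,0.52],[0,0,0]],[[-0.5,0,0.86],[0,0,0]],[[-0.5,0,0.86],[0,0,0]],[[-0.5,0,0.86],[0,0,0]],[[-0.35,0,0.61],[0,0,0]]]' >/dev/null
python3 -m handwheel '[[[-0.2,0,0.35],[0,0,0]],[[-0.14,0,0.24],[0,0,0]],[[0,0,0],[0,0,0]],[[0,0,0],[0,0,0]]]'|grep -E "pos|force"
python3 -m handwheel '[[[-0.04,0,0.07],[0,0,0]],[[0,0,0],[0,0,0]]]'|grep -E "pos|force"
```

```text
eef_pos: [0.5477, 0.0251, 0.0246]
contact_force: [0.2, -0.4, -0.9]
finger_force: 64.4
eef_pos: [0.5474, 0.0251, 0.0217]
contact_force: [-0.1, -0.7, -1.5]
finger_force: 64.4
```

```bash
python3 -m handwheel '[[[-0.035,0,0.06],[0,0,0]],[[0,0,0],[0,0,0]]]'|grep -E "pos|force"
python3 -m handwheel '[[[-0.015,0,0.026],[0,0,0]],[[0,0,0],[0,0,0]]]'|grep -E "pos|force"
```

```text
eef_pos: [0.5472, 0.0252, 0.0193]
contact_force: [0.2, 0.1, -0.8]
finger_force: 64.4
eef_pos: [0.5472, 0.0252, 0.0185]
contact_force: [-0.2, -0.1, -0.8]
finger_force: 64.4
```

```bash
python3 -m handwheel '[[[-0.015,0,0.026],[0,0,0]],[[0,0,0],[0,0,0]]]'|grep -E "pos|force"
python3 -m handwheel '[[[0,0,0],[0,0,0]],[[0,0,0],[0,0,0]],[[0,0,0],[0,0,0]],[[0,0,0],[0,0,0]],[[0,0,0],[0,0,0]]]' 1
python3 -m handwheel '[[[0,0,-0.4],[0,0,0]],[[0,0,-0.8],[0,0,0]],[[0,0,-1],[0,0,0]],[[0,0,-1],[0,0,0]],[[0,0,-1],[0,0,0]]]'
python3 -m handwheel '[[[0,0,-1],[0,0,0]],[[0,0,0],[0,0,0]],[[0,0,0],[0,0,0]],[[0,0,0],[0,0,0]]]'
python3 - <<'E'
from h import *
st=robot.state();p={n:robot.snapshot(n) for n in("side","wrist")};t=robot.snapshot("top")
for n in p:
  q=p[n]
  print(n,[(np.round(d["location"]),d["score"],np.round(atz(q,d["location"],.01,st),3)) for d in robot.find_in(q,"joiner0")])
  for m,z in(("blue_handle",.072),("blue_bin",.003),("blue_lip",.025)):print(m,[np.round(atz(q,d["location"],z,st),3) for d in robot.spot_point(q,m)[:1]])
a=cv2.resize(p["side"]["pixels"][130:355,190:420],(400,391));b=cv2.resize(p["wrist"]["pixels"],(400,391))
cv2.imwrite("pics/z.png",np.hstack([a,b])[:,:,::-1])
E
```

```text
eef_pos: [0.5473, 0.0251, 0.0181]
contact_force: [-0.9, -1.9, 5.7]
finger_force: 65.3
time_s: 34.58
eef_pos: [0.5473, 0.0252, 0.0176]
tool_rot: [[-0.214, 0.969, -0.123], [0.84, 0.247, 0.483], [0.498, 0.001, -0.867]]
contact_force: [0.0, 0.2, 0.3]
width: 0.0855
finger_force: 0.0
time_s: 35.2
eef_pos: [0.5629, -0.0367, 0.1285]
tool_rot: [[-0.214, 0.969, -0.122], [0.84, 0.247, 0.483], [0.498, 0.001, -0.867]]
contact_force: [0.5, 0.5, 0.1]
width: 0.0854
finger_force: 0.0
time_s: 35.7
eef_pos: [0.5658, -0.0498, 0.1523]
tool_rot: [[-0.214, 0.969, -0.124], [0.84, 0.247, 0.483], [0.499, -0.001, -0.867]]
contact_force: [-0.7, 0.2, -0.3]
width: 0.0855
finger_force: 0.0
side [(array([352., 186.]), 0.2, array([0.756, 0.149, 0.01 ]))]
blue_handle [array([0.537, 0.02 , 0.072])]
blue_bin [array([0.546, 0.031, 0.003])]
blue_lip [array([0.539, 0.072, 0.025])]
wrist []
blue_handle [array([0.545, 0.027, 0.072])]
blue_bin [array([0.545, 0.03 , 0.003])]
blue_lip [array([0.536, 0.074, 0.025])]
```

View pics/z.png

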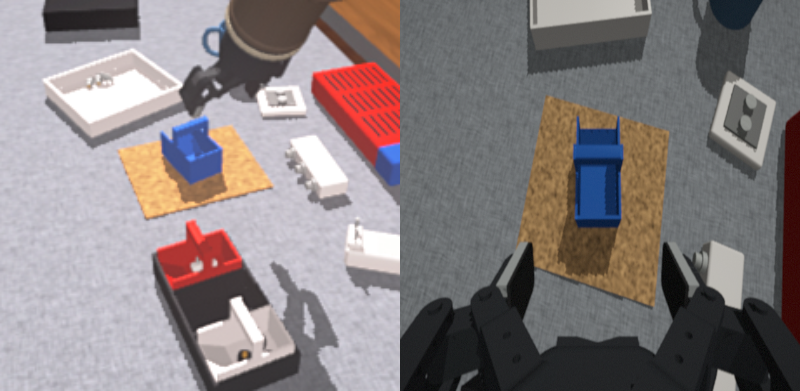

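The empty bin stands upright on the mat, released. The joiners lie in the tray (cluster at about (100,82) in the side half), and the other bins are in their pockets. I hand the job in.

```bash
python3 -c "
from workcell import robot
print(robot.close_job())"
```

```text
the job is handed in; nothing more can be done
None
```

I handed the job in at about 36 s: the last pictures show the joiners in the white tray, the empty blue bin upright and released on the cork mat, and the other two bins in their pockets; no verdict came back.

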